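# Three crank turns and a punch mark

### The arm

A 7-joint arm with a two-finger parallel gripper is mounted at the origin on a cart in front of the work surface, level with it; the furniture and walls round the work are solid. World frame = base frame: x ahead of the robot, y to its left, z up, the work surface at z = 0. Lengths are in m, angles in rad, forces in N, time in s.
With the tool pointing down it reaches from about 0.35 to 0.9 m from the base axis. Payload 8.1 kg.
Tool frame: the origin (TCP) lies midway between the tips of the shut fingers; the grasp point (between the pads) lies 19 mm behind it; z points along the fingers, y is the line along which they close (so a half turn about z gives the same grasp; the last joint's range is limited). The gripper opens to 92 mm and grips with 3 to 60 N. Pads are 19 mm wide; open, the fingers measure 130 mm over their backs; the gripper's body (75 mm by 190 mm) begins 47 mm behind the grasp point.
Start: joints at [-1.265, 0.434, 0.025, 1.573, -0.012, 1.134, -0.075], TCP at [0.248, 0.574, 0.227] pointing down, gripper open.
Joint ranges: [-2.62, 2.62], [-0.44, 2.09], [-1.27, 1.32], [0.08, 2.57], [-1.32, 4.46], [0.12, 2], [-2.74, 2.74]. Speed limits (rad/s): [2.22, 2.22, 3.01, 3.01, 3.14, 3.14, 3.14].

### API

Orientations are given as a rotation vector (axis times angle).
In Python, from workcell import env gives the robot as it stands.
- The arm moves only by the tool steer_hand, called after "Call:" as name(argument=value, ...) on one line, values as JSON. Schema: {"type":"object","properties":{"segments":{"type":"array","items":{"type":"object","properties":{"jaw":{"type":"number"},"xyz":{"type":"array","items":{"type":"number"},"minItems":3,"maxItems":3},"rotvec":{"type":"array","items":{"type":"number"},"minItems":3,"maxItems":3}},"additionalProperties":false,"required":["jaw"]},"minItems":1,"maxItems":8},"force":{"type":"number"},"only":{"type":"string"},"quiet":{"type":"boolean"},"lines":{"type":"string"}},"required":["segments"],"additionalProperties":false}. segments is a list of rows, 1 to 8 of them, each an object with the fields jaw (the finger opening in m), xyz (a list: dx, dy, dz in a scale on which 1.0 is 1 m), rotvec (a list: a rotation vector rx, ry, rz in normalised numbers (1 is pi/2 rad)); a field left out counts as zero (the opening has to be given); each row is the pose to reach, as a shift and turn from the pose commanded when the call began, along the tool's axes at that moment; what a row does not reach only later rows make up. A row lasts 1/8 s, in which the tool goes at most 0.0625 m and 0.188 rad, less where a joint would pass 70% of its speed; a pose out of reach is approached as far as the arm can. The fingers move at their own pace and stop on an object; force is the grip in N (left out, the last holds). Time passes only in rows, so rows that do not move let the fingers close. The tool returns the time, the measured TCP pose, the force, the opening and the grip force at its end. only (a regular expression) keeps the lines of the reply that match it, lines (a string "A,B") keeps lines A to B, and quiet returns only ok. Input that does not fit is refused with a message, and nothing moves.
- env.state(): the state, without advancing time (a new reading comes with each control period).
- env.camera(name): name is "scene" or "top" or "wrist"; returns a dict with "img" (384x512x3 uint8, red, green, blue), "intrinsics" (3x3 intrinsics, pixels), "k1" (the pictures are not rectified: a ray, as slopes to the right and down, at radius r is drawn at 1 + k1 r^2 times it, then the intrinsics apply), "eye" and "orientation" of the camera in the world. Camera axes: x right, y down, z forward; pixel columns grow to the right and rows downward; lengths in m; the calibration is good to about 2 mm. A picture is of the moment at which its call begins. There is no depth.
- env.hand_in(): hands the job in; it is judged then, once.
The state is a dict: "time_s": time; "joints": joint angles; "qd": joint speeds; "effort": joint torques, N m; "tool_pos": TCP position; "eef_rot": TCP orientation; "contact_force": force on the tool from outside, world axes, zero at the start; "moment": the same for the moment, N m; "gripper_width": finger opening in m; "grasp_force": force on a finger pad.
Only numpy, scipy, OpenCV 4.12 (cv2) and the standard library are available. Lean on these libraries where they do the work, as an engineer would, in place of code of your own. Each camera call takes 0.05 s, during which the arm holds its last target. There are 200 camera calls.

### The job

On the hand-cranked marking unit, feed the clamped steel blank on by turning the crank clockwise (seen facing it) exactly three full turns, so that its handle stops where it began. Only then press the sprung punch plunger all the way down onto its stop, hold it there for a moment, and let it come back up. Leave the cup, tape roll and spanner beside the unit where they are.

Things in the scene. Friction and masses are not known exactly. Their poses are not given: they have to be found in the camera images.
- marking_unit: Grey unit fixed to the worktop, yaw up to 0.3 rad; base plate 170 (x) x 320 (y) x 12 mm. Origin: centre of its underside; x to its back, y to its left, z up. Right: gearbox whose face slopes 35 degrees down to the right and carries the crank at (0, -100, 110) mm. Left: punch frame with the plunger at (0, 85) mm; under it the carriage with the blank creeps 2 mm right per turn.
- guard_edge (a point): Middle of the upper edge, 100 mm long along x, of the grey sheet guard left of the crank: it rises at unit y = -42 mm to z = 158 mm, then leans right over the crank to here (y = -78, z = 261 mm; top 265). A gripper pointing straight down hits it at the top of the handle's circle; one along the crank axis, wrist leaning to the unit's right, clears it.
- crank (a joint): Crank angle in rad, not wrapped: grows 6.283 per clockwise turn (facing the inclined face from outside). Starts from -2 to 2 (0: handle towards the unit's back; 1.57: at the foot of the slope). Nothing on the unit shows the count. Turns both ways with about 2 N at the handle and stays where it is left.
- crank_axis (a point): Point on the crank's axis, 41 mm out from the inclined face, level with the grip point. Its z axis is the crank axis, pointing out of the face (35 degrees from vertical, leaning to the unit's right); its x axis points to the handle and turns with the crank; a clockwise turn is a negative rotation about z.
- crank_grip (a point): Grip point on the handle's own axis, 45 mm from the crank axis. The handle is a black plastic grip, 22 mm in diameter, 43 mm long, parallel to the crank axis, spinning freely on its pin, so a gripper can hold it and go round without turning. The point lies 25 mm above the crank arm's surface; the handle ends 19 mm further out.
- plunger (a joint): Travel of the punch plunger in m: 0 up, 0.016 on its stop. Spring: about 2 N at the start, 5 N at the stop, where it meets a rigid end; returns by itself.
- plunger_top (a point): Centre of the top of the plunger's black mushroom head, 38 mm in diameter; 24 mm thick; 143 mm above the worktop when up. It is pressed straight down 16 mm.
- parts_cup: Grey tin cup, 72 mm in diameter, 53 mm high, to the left of the unit, loose. Origin: centre of its underside, z up.
- tape_roll: Black tape roll, 68 mm in diameter, 19 mm high, lying to the right of the unit, loose. Origin: centre of its underside.
- spanner: Steel combination spanner 255 x 39 x 8 mm, lying in front of the unit, loose. Origin: centre of its underside, x along its length.

How it is judged:
By the outcome, as a careful person would: the job done as asked, in the order asked, and still so for the second after the job is handed in, with the robot touching nothing.
It also fails if it takes over 72 s, if anything falls off the work surface, if the arm or the gripper's body presses on something with over 40 N, if the wrist force passes 120 N, or if a joint passes its speed limit or range.

## Working session

There is one attempt and no reset: what is moved stays moved. The work goes in short steps, Python scripts to look and compute and a tool call to move; the robot and the scene stay as the last step left them, time stands still between calls to the robot, and variables do not carry over. Pictures are saved under pics/ and viewed, at most 10 in all, crops included, and the job is handed in when it is done.

```bash
ls; mkdir -p pics
```

Run:
```python
from workcell import env
import cv2,numpy as np
s=env.state(); print(s)
for n in("scene","top"):
    c=env.camera(n); cv2.imwrite(f"pics/{n}0.png",c["img"][:,:,::-1]); print(n,c["intrinsics"],c["k1"],c["eye"],c["orientation"])
```

```text
pics
workcell.py
{'time_s': 0.0, 'joints': array([-1.26461008,  0.4352267 ,  0.02498646,  1.57409396, -0.01158114,
        1.13397462, -0.07511277]), 'qd': array([ 0.00052212,  0.00022846,  0.00274614, -0.00131102, -0.00083469,
       -0.00017932,  0.00052712]), 'effort': array([ 4.50824182e-04, -6.67833924e+01,  9.85170454e-01, -3.14460254e+01,
       -6.06646598e-02,  4.27353778e-02,  1.41910205e-04]), 'tool_pos': array([0.24830055, 0.57301392, 0.22594403]), 'eef_rot': array([-6.37760483e-01, -3.07601951e+00,  2.43528436e-03]), 'contact_force': array([ 0.96463897,  0.55680981, -0.23667359]), 'moment': array([-0.04008016, -0.03200675,  0.01724914]), 'grasp_force': 0.0, 'gripper_width': 0.09165980633683844}
scene [[498.11251283   0.         264.8096915 ]
 [  0.         498.11251283 188.49879678]
 [  0.           0.           1.        ]] 0.007671498785323532 [-0.57807487 -0.55535973  0.73358168] [-1.79066889  1.00040244 -0.65598879]
top [[387.11199275   0.         263.31021421]
 [  0.         387.11199275 189.77515133]
 [  0.           0.           1.        ]] -0.016764222635580913 [0.3956182 0.0818192 1.3022397] [-2.15530545  2.20632915 -0.10678006]
```

Run:
```python
import cv2
for n in("scene","top"):
    i=cv2.imread(f"pics/{n}0.png"); cv2.imwrite(f"pics/{n}0b.png",cv2.resize(i,(800,600),interpolation=cv2.INTER_CUBIC))
```

```text
(no output)
```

View pics/scene0b.png

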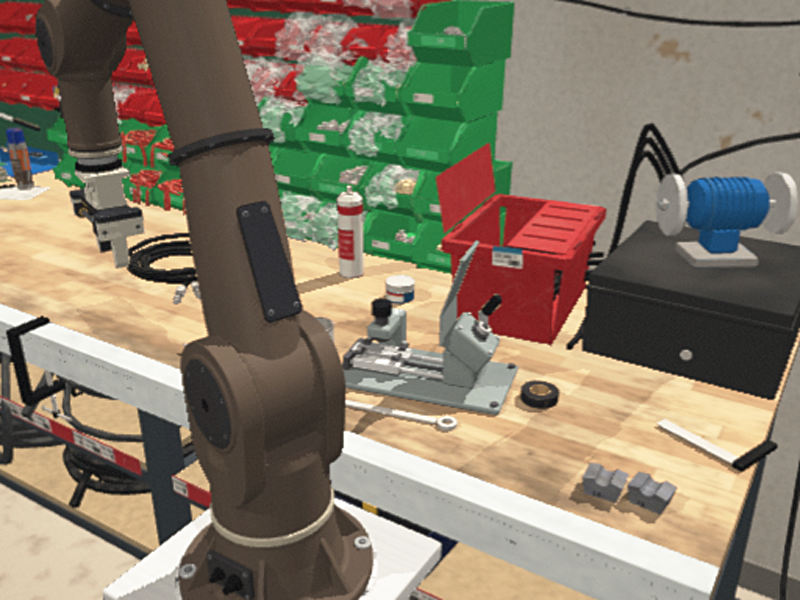

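View pics/top0b.png

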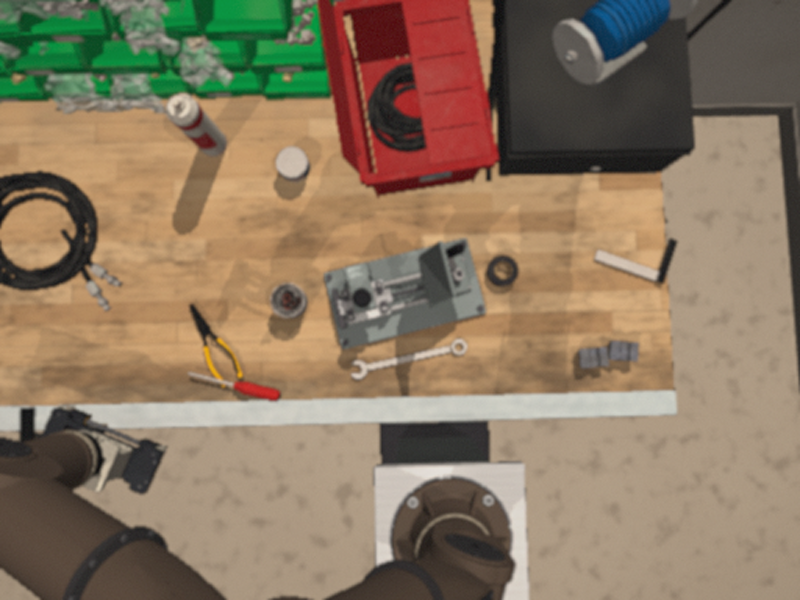

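The scene view shows the unit with its plunger knob at about (381,308), the crank handle at (490,305) and the guard between them (enlarged pixels). The top view shows the base plate corners at about (325,275), (345,347), (485,308) and (463,240). Next I'll take enlarged crops.

Run:
```python
import cv2
i=cv2.imread("pics/scene0.png")[148:268,212:340]; cv2.imwrite("pics/sc.png",cv2.resize(i,None,fx=5,fy=5,interpolation=cv2.INTER_CUBIC))
i=cv2.imread("pics/top0.png")[148:228,204:314]; cv2.imwrite("pics/tc.png",cv2.resize(i,None,fx=7,fy=7,interpolation=cv2.INTER_CUBIC))
```

```text
(no output)
```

View pics/sc.png

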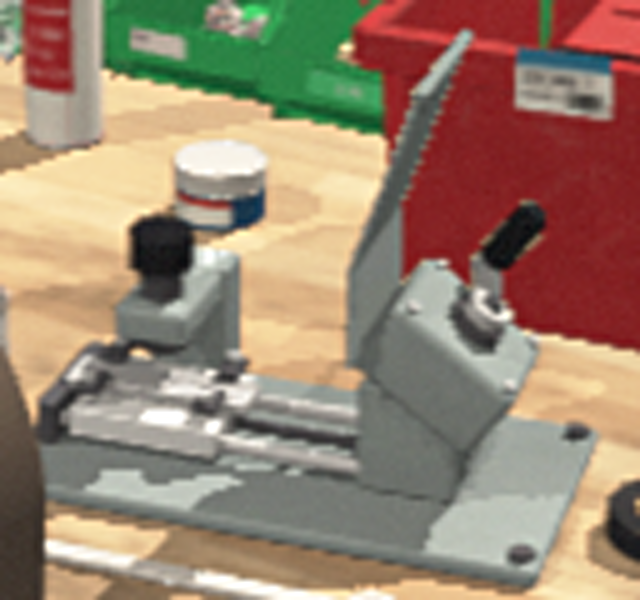

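View pics/tc.png

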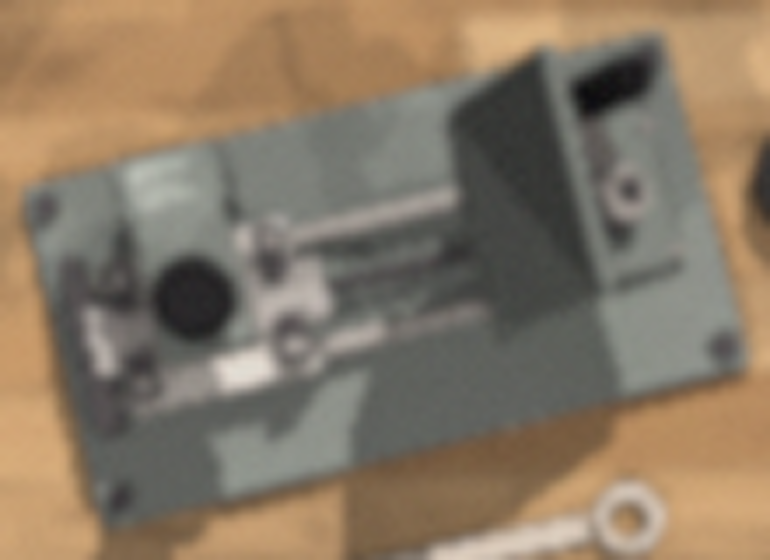

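The crops show the plunger head top at (162,227) in the scene crop and (195,300) in the top crop. The handle runs from (493,255) to (533,215) in the scene and from (588,90) to (645,68) in the top view, pointing roughly to the unit's back. The plate corners are clear. Next I'll triangulate and fit the pose.

Create h.py:
```python
import numpy as np
from scipy.spatial.transform import Rotation as R
from scipy.optimize import least_squares as LS
def proj(c,p):
    K,k1,eye,o=c; q=R.from_rotvec(o).inv().apply(np.asarray(p)-eye)   # orientation: camera axes in world
    s=q[...,:2]/q[...,2:3]; s=s*(1+k1*(s**2).sum(-1,keepdims=True))
    return s@np.diag([K[0],K[0]])+np.array(K[1:])
SC=((498.11251283,264.8096915,188.49879678),0.007671498785,np.array([-0.57807487,-0.55535973,0.73358168]),[-1.79066889,1.00040244,-0.65598879])
TP=((387.11199275,263.31021421,189.77515133),-0.0167642226,np.array([0.3956182,0.0818192,1.3022397]),[-2.15530545,2.20632915,-0.10678006])
sc=lambda u,v:np.array([212+(u+.5)/5-.5,148+(v+.5)/5-.5])
tp=lambda u,v:np.array([204+(u+.5)/7-.5,148+(v+.5)/7-.5])
S,C=np.sin(np.radians(35)),np.cos(np.radians(35))
n=np.array([0,-S,C]); d=np.array([0,-C,-S])
def hd(q,out=0): return np.array([0,-.1,.11])+(.041+out)*n+.045*(np.cos(q)*np.array([1,0,0])+np.sin(q)*d)
def W(v,p): return np.array([v[0],v[1],0])+R.from_rotvec([0,0,v[2]]).apply(p)
```

Create fit.py:
```python
from h import *
obs=[(TP,tp(25,190),[.085,.16,.012]),(TP,tp(108,525),[-.085,.16,.012]),(TP,tp(745,370),[-.085,-.16,.012]),(TP,tp(660,38),[.085,-.16,.012]),
(SC,sc(597,433),[.085,-.16,.012]),(SC,sc(535,578),[-.085,-.16,.012]),
(TP,tp(195,300),[0,.085,.143]),(SC,sc(162,227),[0,.085,.143]),
(TP,tp(645,68),.019),(SC,sc(533,215),.019),(TP,tp(588,92),-.022),(SC,sc(493,255),-.022)]
def res(v): return np.concatenate([proj(c,W(v,p if isinstance(p,list) else hd(v[3],p)))-uv for c,uv,p in obs])
r=LS(res,[.45,.08,.2,0],loss='soft_l1'); print(r.x); print(np.round(res(r.x).reshape(-1,2),1).tolist())
v=r.x
for nm,a,b,m in(("plunger",tp(195,300),sc(162,227),W(v,[0,.085,.143])),("end",tp(645,68),sc(533,215),W(v,hd(v[3],.019))),("low",tp(588,92),sc(493,255),W(v,hd(v[3],-.022)))):
    t=LS(lambda p:np.concatenate([proj(TP,p)-a,proj(SC,p)-b]),m); print(nm,t.x.round(4),m.round(4),round(t.cost,2))
```

```bash
python3 fit.py
```

Add to h.py:
```python
V=np.array([0.5168,0.0850,0.2186,-0.271])
def tool_R(v):   # z into face, y = +-unit x
    U=R.from_rotvec([0,0,v[2]]).as_matrix(); z=-U@n; y=U@np.array([1.,0,0]); 
    return np.column_stack([np.cross(y,z),y,z])
def rel(tcp,Rt,s):
    R0=R.from_rotvec(s["eef_rot"]); return R0.inv().apply(tcp-s["tool_pos"]).round(4),(R0.inv()*R.from_matrix(Rt)).as_rotvec().round(4)
```

Run:
```python
from h import *
from workcell import env
s=env.state(); print(R.from_rotvec(s["eef_rot"]).as_matrix().round(3))
def at_z(c,uv,z): return LS(lambda p:proj(c,np.array([p[0],p[1],z]))-uv,[.5,.1]).x.round(3)
e=lambda u,v:np.array([(u+.5)*.64-.5,(v+.5)*.64-.5])
print("box bottom",at_z(SC,e(550,340),0),"near-left bottom?",at_z(SC,e(465,305),0))
for z in(.1,.15,.2): print(z,at_z(TP,e(370,190),z),at_z(TP,e(497,162),z),"scene",at_z(SC,e(553,262),z),at_z(SC,e(447,245),z))
Rt=tool_R(V); g=W(V,hd(V[3])); nw=-Rt[:,2]; print("grip",g,"n",nw)
for Rx in(Rt,Rt@np.diag([-1,-1,1])):
    for o in(.15,.12): print(o,(g+nw*o).round(3),rel(g+nw*(o-.019),Rx,s))
for h in((.35,.3,.45),(.25,.57,.4)): print(h,rel(np.array(h),Rt,s))
```

```text
[[-0.918  0.398 -0.   ]
 [ 0.398  0.918 -0.001]
 [-0.    -0.001 -1.   ]]
box bottom [ 0.784 -0.054] near-left bottom? [0.843 0.175]
0.1 [0.721 0.148] [ 0.774 -0.112] scene [0.955 0.017] [0.924 0.269]
0.15 [0.707 0.145] [ 0.758 -0.104] scene [ 0.834 -0.028] [0.806 0.204]
0.2 [0.694 0.143] [ 0.742 -0.096] scene [ 0.713 -0.073] [0.687 0.139]
grip [ 0.5837721  -0.01654161  0.1504947 ] n [ 0.12438759 -0.55992647  0.81915204]
0.15 [ 0.602 -0.101  0.273] (array([-0.5863, -0.4685, -0.031 ]), array([-0.289 ,  0.5651,  0.9126]))
0.12 [ 0.599 -0.084  0.249] (array([-0.5762, -0.4545, -0.0065]), array([-0.289 ,  0.5651,  0.9126]))
0.15 [ 0.602 -0.101  0.273] (array([-0.5863, -0.4685, -0.031 ]), array([-0.6683, -0.3418, -2.1164]))
0.12 [ 0.599 -0.084  0.249] (array([-0.5762, -0.4545, -0.0065]), array([-0.6683, -0.3418, -2.1164]))
(0.35, 0.3, 0.45) (array([-0.2019, -0.2104, -0.2236]), array([-0.289 ,  0.5651,  0.9126]))
(0.25, 0.57, 0.4) (array([-0.0028, -0.0024, -0.1739]), array([-0.289 ,  0.5651,  0.9126]))
```

Careful with the scale: turns go in shares of pi/2 rad. That gives: 0.29 rad / 1.5708 = 0.1846.

Call:
steer_hand(segments=[{"jaw": 0.05,"xyz": [0,0,-0.06],"rotvec": [-0.0127,0.0255,0.0382]},{"jaw": 0.05,"xyz": [-0.03,-0.02,-0.12],"rotvec": [-0.0255,0.0446,0.07]},{"jaw": 0.05,"xyz": [-0.07,-0.05,-0.17],"rotvec": [-0.0318,0.07,0.1082]},{"jaw": 0.05,"xyz": [-0.11,-0.09,-0.2],"rotvec": [-0.0446,0.0891,0.1464]},{"jaw": 0.05,"xyz": [-0.16,-0.13,-0.22],"rotvec": [-0.0573,0.1146,0.1846]},{"jaw": 0.05,"xyz": [-0.2,-0.16,-0.22],"rotvec": [-0.07,0.1337,0.2165]},{"jaw": 0.05,"xyz": [-0.25,-0.2,-0.22],"rotvec": [-0.0828,0.1592,0.2546]},{"jaw": 0.05,"xyz": [-0.29,-0.23,-0.22],"rotvec": [-0.0955,0.1783,0.2928]}], force=20)

```text
time_s: 1.1
tool_pos: [0.4238, 0.2449, 0.4469]
eef_rot: [-1.223, -2.613, -0.296]
contact_force: [-0.0, 1.0, -0.2]
gripper_width: 0.0499
grasp_force: 0.0
```

Run:
```python
from h import *
from workcell import env
s=env.state(); print(s["joints"].round(3)); Rt=tool_R(V); g=W(V,hd(V[3])); nw=-Rt[:,2]
for o in(.2,.15,.12): print(o,rel(g+nw*(o-.019),Rt,s))
```

```text
[-0.692  0.1    0.336  1.543 -0.349  1.532  0.357]
0.2 (array([-0.4205, -0.099 ,  0.0145]), array([-0.135 ,  0.2803,  0.4526]))
0.15 (array([-0.4087, -0.0895,  0.0622]), array([-0.135 ,  0.2803,  0.4526]))
0.12 (array([-0.4016, -0.0838,  0.0908]), array([-0.135 ,  0.2803,  0.4526]))
```

Converted, 0.4526 rad / 1.5708 = 0.2881.

Call:
steer_hand(segments=[{"jaw": 0.05,"xyz": [-0.05,-0.01,0],"rotvec": [-0.0127,0.0255,0.0382]},{"jaw": 0.05,"xyz": [-0.11,-0.03,0],"rotvec": [-0.0255,0.0446,0.07]},{"jaw": 0.05,"xyz": [-0.17,-0.04,0],"rotvec": [-0.0318,0.07,0.1082]},{"jaw": 0.05,"xyz": [-0.23,-0.05,0],"rotvec": [-0.0446,0.0891,0.1464]},{"jaw": 0.05,"xyz": [-0.29,-0.07,0],"rotvec": [-0.0573,0.1146,0.1846]},{"jaw": 0.05,"xyz": [-0.35,-0.08,0.005],"rotvec": [-0.07,0.1337,0.2165]},{"jaw": 0.05,"xyz": [-0.39,-0.09,0.01],"rotvec": [-0.0828,0.1592,0.261]},{"jaw": 0.05,"xyz": [-0.4205,-0.099,0.0145],"rotvec": [-0.0859,0.1784,0.2881]}], force=20)

```text
time_s: 2.1
tool_pos: [0.6067, -0.1174, 0.2974]
eef_rot: [-1.639, -2.04, -0.514]
contact_force: [0.7, 0.7, 0.6]
gripper_width: 0.0499
grasp_force: 0.0
```

Run:
```python
from h import *
from workcell import env
import cv2
s=env.state(); print(s["joints"].round(3)); Rt=tool_R(V); g=W(V,hd(V[3])); nw=-Rt[:,2]
for o in(.2,.1,.0): print(o,rel(g+nw*(o-.019),Rt,s))
c=env.camera("wrist"); cv2.imwrite("pics/w1.png",cv2.resize(c["img"][:,:,::-1],(800,600),interpolation=cv2.INTER_CUBIC))
import pickle; pickle.dump(c,open("w1.pkl","wb")); K=c["intrinsics"]; cc=((K[0,0],K[0,2],K[1,2]),c["k1"],c["eye"],c["orientation"])
for q in(.019,-.022): print((proj(cc,W(V,hd(V[3],q)))+.5)*1.5625)
print(c["eye"])
```

```text
[ 0.064  0.658  0.597  1.3   -0.746  1.773  0.895]
0.2 (array([ 0.0005, -0.0005, -0.0014]), array([-0.0019,  0.    , -0.0023]))
0.1 (array([ 0.0005, -0.0003,  0.0986]), array([-0.0019,  0.    , -0.0023]))
0.0 (array([ 5.000e-04, -1.000e-04,  1.986e-01]), array([-0.0019,  0.    , -0.0023]))
[400.84703635 272.78190274]
[400.76771742 259.05812337]
[ 0.61062453 -0.13907187  0.47507195]
```

View pics/w1.png

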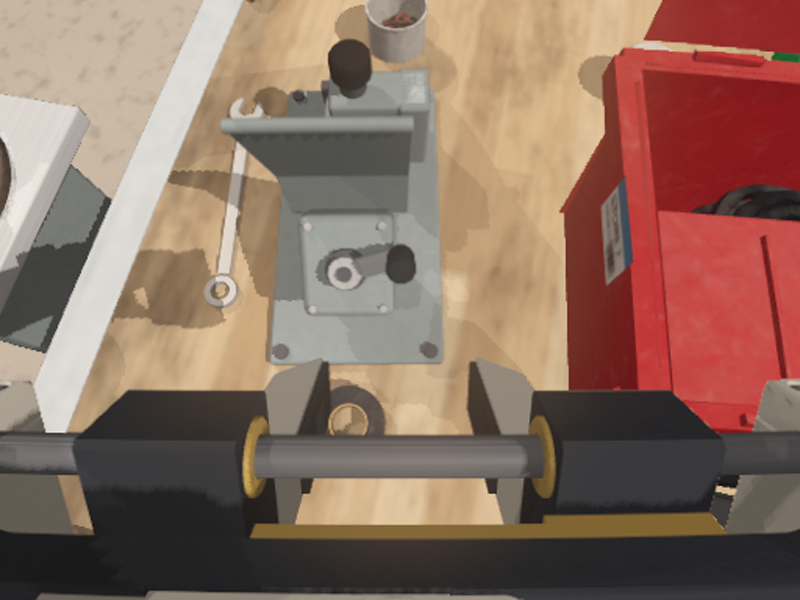

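The wrist view shows the hub at about (344,271) and the handle end at (401,262), with the guard edge along y≈124 and the base's right-hand corners at (270,362) and (441,362). I'll crop in.

Run:
```python
import pickle,cv2
i=pickle.load(open("w1.pkl","rb"))["img"][:,:,::-1][128:238,168:288]; cv2.imwrite("pics/w1c.png",cv2.resize(i,None,fx=5.4,fy=5.4,interpolation=cv2.INTER_CUBIC))
```

```text
(no output)
```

View pics/w1c.png

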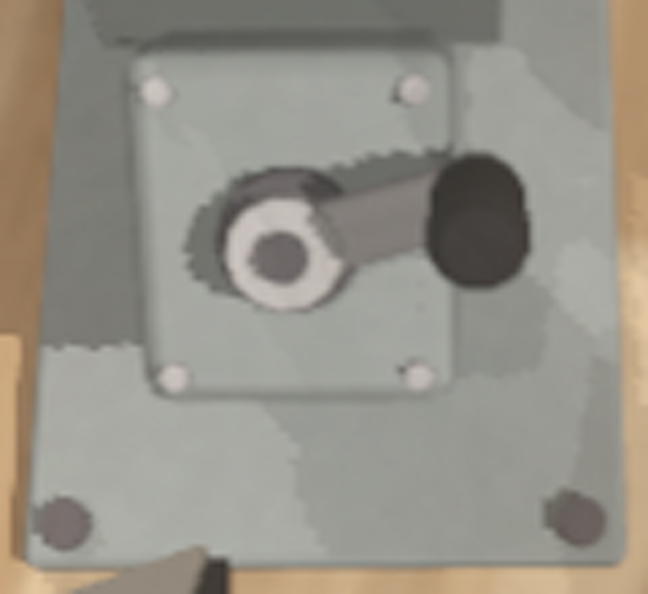

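The crop shows the handle's outer end at (480,240), its inner end at (477,203), the hub centre at (283,257) and the plate's right corners at (28,568) and (625,566). I'll refit with these points.

Create fit2.py:
```python
import pickle
exec(open("fit.py").read().split("def res")[0])
c=pickle.load(open("w1.pkl","rb")); K=c["intrinsics"]; WR=((K[0,0],K[0,2],K[1,2]),c["k1"],c["eye"],c["orientation"]); print(K[0,0])
wp=lambda u,v:np.array([168+(u+.5)/5.4-.5,128+(v+.5)/5.4-.5])
wob=[(WR,wp(480,240),.019),(WR,wp(477,203),-.022),(WR,wp(28,568),[-.085,-.16,.012]),(WR,wp(625,566),[.085,-.16,.012])]
def run(ob,ww,hub):
    def f(v):
        r=[(ww if c is WR else 1)*(proj(c,W(v,p if isinstance(p,list) else hd(v[3],p)))-uv) for c,uv,p in ob]
        if hub: r.append(ww*(proj(WR,W(v,np.array([0,-.1,.11])+v[4]*n))-wp(283,257)))
        return np.concatenate(r)
    r=LS(f,[.517,.085,.22,-.27,.02],loss='soft_l1'); v=r.x
    print(v.round(4),"grip",W(v,hd(v[3])).round(4),"axis",W(v,np.array([0,-.1,.11])+.041*n).round(4)); print(f(v).reshape(-1,2).round(1).tolist()); return v
run(obs,1,0); run(wob,1,1); v=run(obs+wob,.5,1)
print("face ctr",proj(WR,W(v,[0,-.1,.11]))-wp(290,234))
# triangulate handle end from all three views
for a,b,w,o in((tp(645,68),sc(533,215),wp(480,240),.019),(tp(588,92),sc(493,255),wp(477,203),-.022)):
    t=LS(lambda p:np.concatenate([proj(TP,p)-a,proj(SC,p)-b,.5*(proj(WR,p)-w)]),[.58,-.02,.15]); print(t.x.round(4),W(v,hd(v[3],o)).round(4))
```

```bash
python3 fit2.py
```

```text
311.2027767598167
[ 0.5168  0.085   0.2186 -0.2712  0.02  ] grip [ 0.5837 -0.0165  0.1505] axis [ 0.5436 -0.0356  0.1436]
[[-1.4, -0.1], [-1.6, 1.4], [0.7, 0.5], [0.3, -0.9], [1.3, -0.8], [0.5, -0.5], [-1.0, -0.1], [0.3, -0.1], [-0.6, 1.5], [1.7, -0.8], [-0.9, 1.7], [1.0, 0.8]]
[ 0.517   0.0845  0.223  -0.307   0.0176] grip [ 0.5837 -0.0156  0.1514] axis [ 0.5443 -0.0359  0.1436]
[[-0.3, 0.9], [0.1, -0.9], [-1.6, -0.1], [1.0, -0.2], [0.3, 0.1]]
[ 0.517   0.0849  0.2203 -0.292   0.0185] grip [ 0.5837 -0.0159  0.151 ] axis [ 0.544  -0.0356  0.1436]
[[-1.4, -0.1], [-1.5, 1.4], [0.8, 0.3], [0.2, -1.0], [1.3, -0.9], [0.7, -0.6], [-0.9, -0.1], [0.4, -0.1], [-0.8, 1.5], [1.5, -1.1], [-1.1, 1.7], [0.8, 0.6], [-0.2, 0.6], [0.1, -0.3], [-0.9, -0.2], [0.4, -0.2], [0.0, 0.0]]
face ctr [0.38662758 0.51198986]
[ 0.5869 -0.025   0.1643] [ 0.5861 -0.0265  0.1666]
[ 0.5821 -0.0043  0.135 ] [ 0.581  -0.0035  0.133 ]
```

```bash
sed -i 's/^V=.*/V=np.array([0.517,0.0847,0.2215,-0.298])/' h.py
```

Run:
```python
from h import *
from workcell import env
s=env.state(); Rt=tool_R(V); g=W(V,hd(V[3])); nw=-Rt[:,2]
for o in(.06,.003): print(o,rel(g+nw*(o-.019),Rt,s))
```

```text
0.06 (array([0.0058, 0.001 , 0.1378]), array([-0.0011, -0.0003, -0.0123]))
0.003 (array([0.0058, 0.0011, 0.1948]), array([-0.0011, -0.0003, -0.0123]))
```

Create r.py:
```python
from h import *
from workcell import env
s=env.state(); print(s["time_s"],s["tool_pos"].round(4),s["eef_rot"].round(4),s["qd"].round(3)); Rt=tool_R(V); g=W(V,hd(V[3])); nw=-Rt[:,2]
for o in(.06,.003): print(o,rel(g+nw*(o-.019),Rt,s))
```

```bash
python3 r.py
```

```text
2.15 [ 0.6064 -0.1208  0.2943] [-1.6456 -2.0323 -0.5102] [-0.045 -0.048 -0.004  0.065  0.055 -0.042  0.002]
0.06 (array([0.0058, 0.001 , 0.1378]), array([-0.0011, -0.0003, -0.0123]))
0.003 (array([0.0058, 0.0011, 0.1948]), array([-0.0011, -0.0003, -0.0123]))
```

Call:
steer_hand(segments=[{"jaw": 0.05}])

```text
time_s: 2.28
tool_pos: [0.6064, -0.1163, 0.2977]
eef_rot: [-1.637, -2.042, -0.513]
contact_force: [-0.6, 0.8, 0.3]
gripper_width: 0.0499
grasp_force: 0.0
```

```bash
python3 r.py
```

```text
2.275 [ 0.6064 -0.1163  0.2977] [-1.6373 -2.0418 -0.5126] [-0.037 -0.045 -0.015 -0.003 -0.002  0.002 -0.002]
0.06 (array([0.0004, 0.0002, 0.1381]), array([-0.0011,  0.0009, -0.0029]))
0.003 (array([0.0005, 0.0002, 0.1951]), array([-0.0011,  0.0009, -0.0029]))
```

Call:
steer_hand(segments=[{"jaw": 0.05,"xyz": [0,0,0.04]},{"jaw": 0.05,"xyz": [0,0,0.09]},{"jaw": 0.05,"xyz": [0.0005,0,0.125]},{"jaw": 0.05,"xyz": [0.0005,0,0.138]},{"jaw": 0.05,"xyz": [0.0005,0,0.138]},{"jaw": 0.05,"xyz": [0.0005,0,0.138]},{"jaw": 0.05,"xyz": [0.0005,0,0.138]}])

```text
time_s: 3.15
tool_pos: [0.5898, -0.039, 0.1873]
eef_rot: [-1.638, -2.046, -0.515]
contact_force: [-1.1, 0.5, 1.4]
gripper_width: 0.0502
grasp_force: 0.0
```

```bash
python3 r.py
```

```text
3.15 [ 0.5898 -0.039   0.1873] [-1.6376 -2.0459 -0.5154] [ 0.     0.002 -0.006  0.006  0.    -0.002 -0.001]
0.06 (array([-0.001 , -0.0008,  0.0024]), array([ 0.0018,  0.0028, -0.0001]))
0.003 (array([-0.0009, -0.0009,  0.0594]), array([ 0.0018,  0.0028, -0.0001]))
```

Call:
steer_hand(segments=[{"jaw": 0.05,"xyz": [-0.001,-0.001,0.02]},{"jaw": 0.05,"xyz": [-0.001,-0.001,0.04]},{"jaw": 0.05,"xyz": [-0.001,-0.001,0.053]},{"jaw": 0.05,"xyz": [-0.001,-0.001,0.059]},{"jaw": 0.05,"xyz": [-0.001,-0.001,0.059]},{"jaw": 0.05,"xyz": [-0.001,-0.001,0.059]}])

```text
time_s: 3.9
tool_pos: [0.5813, -0.0065, 0.1377]
eef_rot: [-1.637, -2.045, -0.515]
contact_force: [0.1, -0.2, -0.4]
gripper_width: 0.05
grasp_force: 0.0
```

```bash
python3 r.py;  python3 - <<'E'
from workcell import env
import cv2
i=env.camera("wrist")["img"][:,:,::-1][150:350,120:390]; cv2.imwrite("pics/w2.png",cv2.resize(i,None,fx=2.9,fy=2.9,interpolation=cv2.INTER_CUBIC))
E
```

```text
3.9 [ 0.5813 -0.0065  0.1377] [-1.6366 -2.0453 -0.5146] [ 0.002 -0.002  0.001 -0.003 -0.001 -0.     0.002]
0.06 (array([-0.0003,  0.0004, -0.0575]), array([ 0.0007,  0.0022, -0.0002]))
0.003 (array([-0.0002,  0.0003, -0.0005]), array([ 0.0007,  0.0022, -0.0002]))
```

View pics/w2.png

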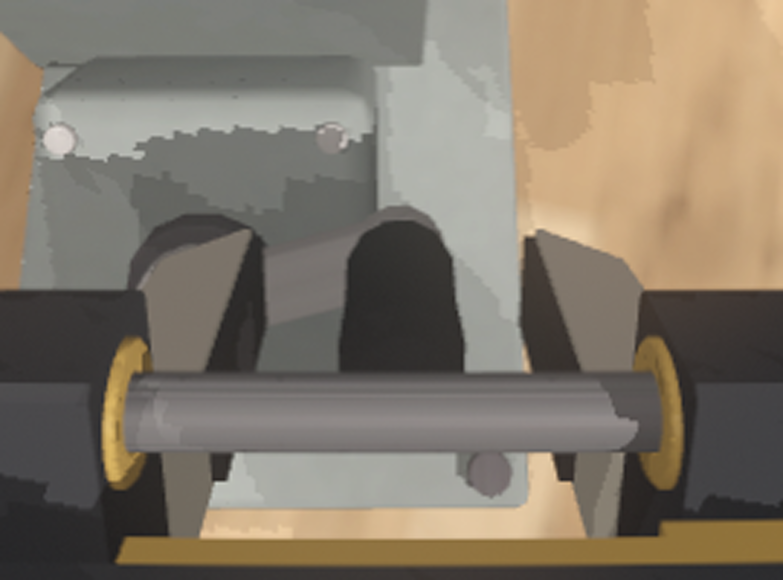

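The handle at (402,300) sits midway between the fingers, whose inner faces are at x≈265 and 525, so I'll close.

Call:
steer_hand(segments=[{"jaw": 0.01},{"jaw": 0.01},{"jaw": 0.01},{"jaw": 0.01}], force=20)

```text
time_s: 4.45
tool_pos: [0.5821, -0.0058, 0.1376]
eef_rot: [-1.636, -2.046, -0.516]
contact_force: [4.2, 1.5, -0.3]
gripper_width: 0.0213
grasp_force: 20.0
```

Run:
```python
from h import *
q=V[3]
rel=lambda a:(-.045*(np.sin(q+a)-np.sin(q)),.045*(np.cos(q+a)-np.cos(q)))   # tool x = up slope, y = unit x
for k in range(1,17): print(k,np.round(rel(k*np.pi/8),4))
```

```text
1 [-0.0175  0.0018]
2 [-0.0343 -0.0033]
3 [-0.0479 -0.0143]
4 [-0.0562 -0.0298]
5 [-0.058  -0.0473]
6 [-0.053  -0.0641]
7 [-0.0419 -0.0777]
8 [-0.0264 -0.086 ]
9 [-0.009  -0.0878]
10 [ 0.0079 -0.0828]
11 [ 0.0215 -0.0717]
12 [ 0.0298 -0.0562]
13 [ 0.0316 -0.0388]
14 [ 0.0265 -0.0219]
15 [ 0.0155 -0.0083]
16 [ 0. -0.]
```

Call:
steer_hand(segments=[{"jaw": 0.01,"xyz": [-0.0088,0.0015,0]},{"jaw": 0.01,"xyz": [-0.0175,0.0018,0]},{"jaw": 0.01,"xyz": [-0.0343,-0.0033,0]},{"jaw": 0.01,"xyz": [-0.0479,-0.0143,0]},{"jaw": 0.01,"xyz": [-0.0562,-0.0298,0]},{"jaw": 0.01,"xyz": [-0.0562,-0.0298,0]},{"jaw": 0.01,"xyz": [-0.0562,-0.0298,0]}])

```text
time_s: 5.32
tool_pos: [0.5621, -0.0584, 0.1049]
eef_rot: [-1.638, -2.045, -0.512]
contact_force: [1.1, -4.7, -3.9]
gripper_width: 0.0211
grasp_force: 20.0
```

```bash
python3 r.py
```

```text
5.325 [ 0.5621 -0.0584  0.1049] [-1.6376 -2.0453 -0.5124] [-0.005  0.001 -0.001 -0.006 -0.004 -0.003  0.001]
0.06 (array([ 0.0566,  0.0304, -0.058 ]), array([-0.0002,  0.0034, -0.0011]))
0.003 (array([ 0.0568,  0.0304, -0.001 ]), array([-0.0002,  0.0034, -0.0011]))
```

Call:
steer_hand(segments=[{"jaw": 0.01,"xyz": [-0.0018,-0.0175,0]},{"jaw": 0.01,"xyz": [0.0032,-0.0343,0]},{"jaw": 0.01,"xyz": [0.0143,-0.0479,0]},{"jaw": 0.01,"xyz": [0.0298,-0.0562,0]},{"jaw": 0.01,"xyz": [0.0472,-0.058,0]},{"jaw": 0.01,"xyz": [0.0641,-0.053,0]},{"jaw": 0.01,"xyz": [0.0777,-0.0419,0]},{"jaw": 0.01,"xyz": [0.086,-0.0264,0]}])

```text
time_s: 6.32
tool_pos: [0.5215, 0.0051, 0.1545]
eef_rot: [-1.638, -2.048, -0.512]
contact_force: [4.0, -10.2, -13.7]
gripper_width: 0.0213
grasp_force: 20.0
```

```bash
python3 r.py
```

```text
6.325 [0.5215 0.0051 0.1545] [-1.6381 -2.0476 -0.5121] [-0.125  0.06  -0.014 -0.23  -0.05   0.053 -0.24 ]
0.06 (array([-0.0301,  0.0561, -0.0577]), array([ 0.0004,  0.0053, -0.0001]))
0.003 (array([-0.0298,  0.0561, -0.0007]), array([ 0.0004,  0.0053, -0.0001]))
```

Call:
steer_hand(segments=[{"jaw": 0.01,"xyz": [0.0008,0.0175,0]},{"jaw": 0.01,"xyz": [-0.0042,0.0343,0]},{"jaw": 0.01,"xyz": [-0.0153,0.0479,0]},{"jaw": 0.01,"xyz": [-0.0308,0.0562,0]},{"jaw": 0.01,"xyz": [-0.0482,0.058,0]},{"jaw": 0.01,"xyz": [-0.0651,0.053,0]},{"jaw": 0.01,"xyz": [-0.0787,0.0419,0]},{"jaw": 0.01,"xyz": [-0.087,0.0264,0]}])

```text
time_s: 7.32
tool_pos: [0.5625, -0.0584, 0.1046]
eef_rot: [-1.636, -2.046, -0.515]
contact_force: [1.3, 1.5, 5.9]
gripper_width: 0.0214
grasp_force: 20.0
```

```bash
python3 r.py
```

```text
7.325 [ 0.5625 -0.0584  0.1046] [-1.6355 -2.0461 -0.515 ] [ 0.121 -0.048  0.013  0.241  0.061 -0.052  0.242]
0.06 (array([ 0.0568,  0.0301, -0.0581]), array([0.0006, 0.002 , 0.0008]))
0.003 (array([ 0.0569,  0.0301, -0.0011]), array([0.0006, 0.002 , 0.0008]))
```

Call:
steer_hand(segments=[{"jaw": 0.01,"xyz": [-0.0018,-0.0175,0]},{"jaw": 0.01,"xyz": [0.0032,-0.0343,0]},{"jaw": 0.01,"xyz": [0.0143,-0.0479,0]},{"jaw": 0.01,"xyz": [0.0298,-0.0562,0]},{"jaw": 0.01,"xyz": [0.0472,-0.058,0]},{"jaw": 0.01,"xyz": [0.0641,-0.053,0]},{"jaw": 0.01,"xyz": [0.0777,-0.0419,0]},{"jaw": 0.01,"xyz": [0.086,-0.0264,0]}])

```text
time_s: 8.32
tool_pos: [0.5201, 0.0043, 0.154]
eef_rot: [-1.637, -2.045, -0.512]
contact_force: [2.7, -7.6, -6.3]
gripper_width: 0.0211
grasp_force: 20.0
```

Call:
steer_hand(segments=[{"jaw": 0.01,"xyz": [0.0018,0.0175,0]},{"jaw": 0.01,"xyz": [-0.0032,0.0343,0]},{"jaw": 0.01,"xyz": [-0.0143,0.0479,0]},{"jaw": 0.01,"xyz": [-0.0298,0.0562,0]},{"jaw": 0.01,"xyz": [-0.0472,0.058,0]},{"jaw": 0.01,"xyz": [-0.0641,0.053,0]},{"jaw": 0.01,"xyz": [-0.0777,0.0419,0]},{"jaw": 0.01,"xyz": [-0.086,0.0264,0]}])

```text
time_s: 9.32
tool_pos: [0.5623, -0.0584, 0.1045]
eef_rot: [-1.636, -2.046, -0.515]
contact_force: [1.7, 0.8, 5.4]
gripper_width: 0.0215
grasp_force: 20.0
```

```bash
python3 r.py
```

```text
9.325 [ 0.5623 -0.0584  0.1045] [-1.6356 -2.0456 -0.5151] [ 0.121 -0.049  0.014  0.238  0.059 -0.05   0.242]
0.06 (array([ 0.0569,  0.0303, -0.0581]), array([0.0006, 0.0017, 0.0005]))
0.003 (array([ 0.057 ,  0.0303, -0.0011]), array([0.0006, 0.0017, 0.0005]))
```

Call:
steer_hand(segments=[{"jaw": 0.01,"xyz": [-0.0018,-0.0175,0]},{"jaw": 0.01,"xyz": [0.0032,-0.0343,0]},{"jaw": 0.01,"xyz": [0.0143,-0.0479,0]},{"jaw": 0.01,"xyz": [0.0298,-0.0562,0]},{"jaw": 0.01,"xyz": [0.0472,-0.058,0]},{"jaw": 0.01,"xyz": [0.0641,-0.053,0]},{"jaw": 0.01,"xyz": [0.0777,-0.0419,0]},{"jaw": 0.01,"xyz": [0.086,-0.0264,0]}])

```text
time_s: 10.32
tool_pos: [0.5201, 0.0043, 0.154]
eef_rot: [-1.637, -2.045, -0.512]
contact_force: [1.9, -8.3, -6.0]
gripper_width: 0.0213
grasp_force: 20.0
```

Call:
steer_hand(segments=[{"jaw": 0.01,"xyz": [0.0018,0.0175,0]},{"jaw": 0.01,"xyz": [-0.0033,0.0343,0]},{"jaw": 0.01,"xyz": [-0.0143,0.0479,0]},{"jaw": 0.01,"xyz": [-0.0215,0.0535,0]},{"jaw": 0.01,"xyz": [-0.0288,0.0562,0]},{"jaw": 0.01,"xyz": [-0.0288,0.0562,0]},{"jaw": 0.01,"xyz": [-0.0288,0.0562,0]},{"jaw": 0.01,"xyz": [-0.0288,0.0562,0]}])

```text
time_s: 11.32
tool_pos: [0.5816, -0.0051, 0.1381]
eef_rot: [-1.635, -2.046, -0.517]
contact_force: [7.3, -0.5, 2.0]
gripper_width: 0.0211
grasp_force: 20.0
```

```bash
python3 r.py
```

```text
11.325 [ 0.5816 -0.0051  0.1381] [-1.6349 -2.0457 -0.5169] [-0.002  0.     0.     0.001  0.    -0.    -0.001]
0.06 (array([-0.0015, -0.0002, -0.058 ]), array([0.0015, 0.0008, 0.0013]))
0.003 (array([-0.0014, -0.0003, -0.001 ]), array([0.0015, 0.0008, 0.0013]))
```

Call:
steer_hand(segments=[{"jaw": 0.01,"xyz": [-0.0009,0,0]},{"jaw": 0.01,"xyz": [-0.0009,0,0]},{"jaw": 0.01,"xyz": [-0.0009,0,0]},{"jaw": 0.05,"xyz": [-0.0009,0,0]},{"jaw": 0.05,"xyz": [-0.0009,0,0]},{"jaw": 0.05,"xyz": [-0.0009,0,0]}])

```text
time_s: 12.08
tool_pos: [0.5805, -0.0065, 0.1367]
eef_rot: [-1.635, -2.044, -0.514]
contact_force: [0.8, 0.7, -0.2]
gripper_width: 0.0463
grasp_force: 0.0
```

```bash
python3 r.py
```

```text
12.075 [ 0.5805 -0.0065  0.1367] [-1.6353 -2.0439 -0.5135] [ 0.002  0.001  0.002 -0.005 -0.002 -0.003 -0.002]
0.06 (array([ 0.0002,  0.001 , -0.0584]), array([-0.001 ,  0.0009, -0.0006]))
0.003 (array([ 0.0003,  0.0011, -0.0014]), array([-0.001 ,  0.0009, -0.0006]))
```

Call:
steer_hand(segments=[{"jaw": 0.05,"xyz": [0,0,-0.03]},{"jaw": 0.05,"xyz": [0,0,-0.08]},{"jaw": 0.05,"xyz": [0,0,-0.14]},{"jaw": 0.05,"xyz": [0,0,-0.18]},{"jaw": 0.05,"xyz": [0,0,-0.196]},{"jaw": 0.05,"xyz": [0,0,-0.196]},{"jaw": 0.05,"xyz": [0,0,-0.196]},{"jaw": 0.05,"xyz": [0,0,-0.196]}])

```text
time_s: 13.08
tool_pos: [0.6055, -0.1147, 0.2964]
eef_rot: [-1.633, -2.044, -0.513]
contact_force: [-0.4, -0.6, 0.4]
gripper_width: 0.0498
grasp_force: 0.0
```

Run:
```python
from h import *
import pickle,cv2
from workcell import env
c=env.camera("wrist"); pickle.dump(c,open("w2.pkl","wb")); print(c["eye"],c["orientation"]); o=pickle.load(open("w1.pkl","rb")); print(o["eye"],o["orientation"])
i=np.hstack([a["img"][:,:,::-1][145:215,195:275] for a in (o,c)]); cv2.imwrite("pics/w3.png",cv2.resize(i,None,fx=5,fy=5,interpolation=cv2.INTER_CUBIC))
```

```text
[ 0.60928002 -0.13649498  0.47411762] [-2.82651448 -0.31537974  0.04995514]
[ 0.61062453 -0.13907187  0.47507195] [-2.82760374 -0.30844026  0.0505229 ]
```

View pics/w3.png

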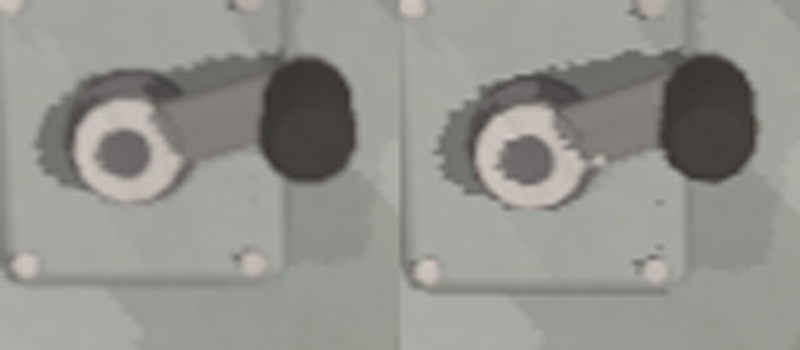

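Comparing before and after, the hub moved about 5 px in the crop with the camera while the handle end did not, so it may be a touch short. I'll quantify it using blob centroids.

Run:
```python
from h import *
import pickle,cv2
for f in("w1","w2"):
    c=pickle.load(open(f+".pkl","rb")); K=c["intrinsics"]; cam=((K[0,0],K[0,2],K[1,2]),c["k1"],c["eye"],c["orientation"])
    g=c["img"][145:215,195:275].astype(float); m=(g.max(2)<85)
    N,l,st,ce=cv2.connectedComponentsWithStats(m.astype(np.uint8)); k=max((j for j in range(1,N) if 40<ce[j][0]<80 and 10<ce[j][1]<40),key=lambda j:st[j,4])
    hc=ce[k]+[195,145]
    w=(g.min(2)>165); N,l,s2,c2=cv2.connectedComponentsWithStats(w.astype(np.uint8)); j=min(range(1,N),key=lambda j:np.hypot(*(c2[j]-[25,31]))if s2[j,4]>30 else 99)
    x,y,a,b=s2[j,:4]; hub=np.array([x+(0),y+b/2-.5])+[195,145]
    bl=[c2[t]+[195,145] for t in range(1,N) if 8<s2[t,4]<60]
    print(f,"handle",hc.round(2),st[k],"hub top/bot/left",(y,y+b,x),np.round(bl,1).tolist())
    fp=LS(lambda v:np.concatenate([proj(cam,W([V[0]+v[1],V[1]+v[2],V[2]],hd(v[0],-.0015)))-hc,
       proj(cam,W([V[0]+v[1],V[1]+v[2],V[2]],np.array([0,-.1,.11])))-proj(cam,W([V[0]+v[1],V[1]+v[2],V[2]],np.array([0,-.1,.11])))+0,1e2*v[1:]]),[-.3,0,0]).x
    print(" q",fp[0])
```

```text
w1 handle [255.88 168.74] [ 52  12  19  24 369] hub top/bot/left (np.int32(20), np.int32(40), np.int32(15)) [[196.5, 145.8], [273.1, 177.7], [200.0, 197.5], [245.3, 197.5], [197.2, 213.6]]
 q -0.29624221404732665
w2 handle [256.04 168.33] [ 52  11  19  25 380] hub top/bot/left (np.int32(22), np.int32(41), np.int32(16)) [[197.1, 145.9], [273.4, 178.1], [200.4, 198.8], [245.6, 198.6]]
 q -0.3636740372432337
```

Create q2.py:
```python
from h import *
import pickle,cv2,sys
def load(f):
    c=pickle.load(open(f+".pkl","rb")); K=c["intrinsics"]; cam=((K[0,0],K[0,2],K[1,2]),c["k1"],c["eye"],c["orientation"])
    G=c["img"].astype(float); g=G[145:215,195:275]; m=(g.max(2)<85).astype(np.uint8)
    N,l,st,ce=cv2.connectedComponentsWithStats(m); k=max((j for j in range(1,N) if 40<ce[j][0]<80 and 10<ce[j][1]<40),key=lambda j:st[j,4])
    b=[]
    for u,v in((197,145),(244.5,144.6),(200,198),(245.4,198)):
        a=G[int(v)-5:int(v)+7,int(u)-5:int(u)+7].min(2); w=np.clip(a-170,0,None); y,x=np.mgrid[0:12,0:12]
        b.append([int(u)-5+(w*x).sum()/w.sum(),int(v)-5+(w*y).sum()/w.sum()])
    return cam,ce[k]+[195,145],np.array(b)
F=lambda ab:W(V,np.array([0,-.1,.11])+ab[0]*np.array([1,0,0])+ab[1]*d)
c1,h1,b1=load("w1"); P=[F(LS(lambda ab:proj(c1,F(ab))-uv,[0,0]).x) for uv in b1]
for f in sys.argv[1:]:
    c2,h2,b2=load(f); print((b2-b1).round(2).tolist(),(h2-h1).round(2))
    def sh(v): return (c2[0],c2[1],c2[2]+v[:3],c2[3])
    def res(v): return np.concatenate([(proj(sh(v),P)-b2).ravel(),proj(sh(v),W(V,hd(v[3],-.0015)))-h2,50*v[:3]])
    r=LS(res,[0,0,0,-.3]); print(f,r.x.round(4),r.fun[:8].round(2))
```

```bash
python3 q2.py w1 w2
```

```text
[[0.0, 0.0], [0.0, 0.0], [0.0, 0.0], [0.0, 0.0]] [0. 0.]
w1 [ 1.000e-04 -1.000e-04  4.000e-04 -2.962e-01] [-0.02  0.05 -0.07  0.05 -0.02 -0.02 -0.07 -0.02]
[[0.46, 1.01], [0.4, 0.72], [0.28, 1.16], [0.52, 1.39]] [ 0.16 -0.41]
w2 [ 0.0005 -0.0006 -0.0004 -0.3434] [-0.07 -0.15  0.24  0.37 -0.14 -0.09 -0.16 -0.09]
```

The crank is about 0.047 rad (2 mm) short, so I'll regrasp and nudge it.

Run:
```python
from h import *
from workcell import env
s=env.state(); Rt=tool_R(V); nw=-Rt[:,2]
g=W(V,hd(-.343)); print(s["tool_pos"],rel(g+nw*(.003-.019),Rt,s))
```

```text
[ 0.60554916 -0.11494569  0.29669574] (array([0.0016, 0.0002, 0.1934]), array([-0.0017,  0.0001,  0.0001]))
```

Call:
steer_hand(segments=[{"jaw": 0.05,"xyz": [0,0,0.04]},{"jaw": 0.05,"xyz": [0.001,0,0.09]},{"jaw": 0.05,"xyz": [0.0016,0,0.14]},{"jaw": 0.05,"xyz": [0.0016,0,0.165]},{"jaw": 0.05,"xyz": [0.0016,0,0.183]},{"jaw": 0.05,"xyz": [0.0016,0,0.193]},{"jaw": 0.05,"xyz": [0.0016,0,0.193]},{"jaw": 0.05,"xyz": [0.0016,0,0.193]}])

```text
time_s: 14.12
tool_pos: [0.5818, -0.008, 0.1409]
eef_rot: [-1.637, -2.046, -0.515]
contact_force: [-0.1, -0.3, 0.3]
gripper_width: 0.05
grasp_force: 0.0
```

Call:
steer_hand(segments=[{"jaw": 0.01},{"jaw": 0.01},{"jaw": 0.01},{"jaw": 0.01}], force=20)

```text
time_s: 14.62
tool_pos: [0.582, -0.007, 0.1405]
eef_rot: [-1.636, -2.046, -0.516]
contact_force: [2.8, 0.1, 0.5]
gripper_width: 0.0208
grasp_force: 20.0
```

```bash
python3 r.py
```

```text
14.625 [ 0.582  -0.007   0.1405] [-1.6361 -2.0457 -0.5157] [-0.001 -0.001 -0.002 -0.001  0.     0.002  0.003]
0.06 (array([-0.0013, -0.0001, -0.0549]), array([0.0013, 0.0019, 0.0005]))
0.003 (array([-0.0012, -0.0002,  0.0021]), array([0.0013, 0.0019, 0.0005]))
```

Call:
steer_hand(segments=[{"jaw": 0.01,"xyz": [-0.001,0,0]},{"jaw": 0.01,"xyz": [-0.0021,0.0005,0]},{"jaw": 0.01,"xyz": [-0.0021,0.0005,0]},{"jaw": 0.01,"xyz": [-0.0021,0.0005,0]}])

```text
time_s: 15.12
tool_pos: [0.5829, -0.0084, 0.1394]
eef_rot: [-1.636, -2.046, -0.516]
contact_force: [5.6, 2.1, 3.4]
gripper_width: 0.0212
grasp_force: 20.0
```

```bash
python3 r.py
```

```text
15.125 [ 0.5829 -0.0084  0.1394] [-1.6356 -2.0457 -0.516 ] [ 0.001  0.001  0.003 -0.002 -0.     0.    -0.001]
0.06 (array([ 0.0006, -0.0007, -0.0549]), array([0.0012, 0.0014, 0.0007]))
0.003 (array([ 0.0007, -0.0008,  0.0021]), array([0.0012, 0.0014, 0.0007]))
```

Call:
steer_hand(segments=[{"jaw": 0.05},{"jaw": 0.05},{"jaw": 0.05}])

```text
time_s: 15.5
tool_pos: [0.5816, -0.0089, 0.1387]
eef_rot: [-1.636, -2.044, -0.513]
contact_force: [-0.7, -0.1, 0.3]
gripper_width: 0.0462
grasp_force: 0.0
```

Call:
steer_hand(segments=[{"jaw": 0.05,"xyz": [0,0,-0.03]},{"jaw": 0.05,"xyz": [0,0,-0.08]},{"jaw": 0.05,"xyz": [0,0,-0.14]},{"jaw": 0.05,"xyz": [0,0,-0.18]},{"jaw": 0.05,"xyz": [0,0,-0.193]},{"jaw": 0.05,"xyz": [0,0,-0.193]},{"jaw": 0.05,"xyz": [0,0,-0.193]},{"jaw": 0.05,"xyz": [0,0,-0.193]}])

```text
time_s: 16.5
tool_pos: [0.606, -0.1151, 0.2962]
eef_rot: [-1.634, -2.044, -0.513]
contact_force: [-1.4, -0.3, 0.1]
gripper_width: 0.0504
grasp_force: 0.0
```

Run:
```python
import pickle
from workcell import env
pickle.dump(env.camera("wrist"),open("w3.pkl","wb"))
```

```bash
python3 q2.py w1 w2 w3
```

Run:
```python
from h import *
from workcell import env
s=env.state(); print(s["joints"].round(3)); p=W(V,[0,.085,.143]); print(p)
U=R.from_rotvec([0,0,V[2]]).as_matrix()
for a in(0.,np.pi/4,np.pi/2):
  y=U@np.array([np.cos(a),-np.sin(a),0]) ; z=np.array([0,0,-1.]); Rx=np.column_stack([np.cross(y,z),y,z])
  print(a,rel(p+[0,0,.12],Rx,s))
```

```text
[[0.0, 0.0], [0.0, 0.0], [0.0, 0.0], [0.0, 0.0]] [0. 0.]
w1 [ 1.000e-04 -1.000e-04  4.000e-04 -2.962e-01] [-0.02  0.05 -0.07  0.05 -0.02 -0.02 -0.07 -0.02]
[[0.46, 1.01], [0.4, 0.72], [0.28, 1.16], [0.52, 1.39]] [ 0.16 -0.41]
w2 [ 0.0005 -0.0006 -0.0004 -0.3434] [-0.07 -0.15  0.24  0.37 -0.14 -0.09 -0.16 -0.09]
[[0.09, 0.57], [0.38, 0.5], [-0.17, 0.98], [0.08, 1.13]] [0.08 0.13]
w3 [ 2.000e-04 -2.000e-04 -1.000e-03 -3.214e-01] [-0.1  -0.04 -0.05  0.26 -0.05 -0.11 -0.   -0.05]
[ 0.061  0.656  0.595  1.305 -0.744  1.769  0.899]
[0.49832608 0.16762337 0.143     ]
0.0 (array([ 0.2264, -0.0427,  0.1993]), array([-1.600e-03, -6.106e-01,  5.000e-04]))
0.7853981633974483 (array([ 0.2264, -0.0427,  0.1993]), array([-0.2411, -0.5779,  0.7608]))
1.5707963267948966 (array([ 0.2264, -0.0427,  0.1993]), array([-0.4795, -0.477 ,  1.5179]))
```

Now within about 0.025 rad (measurement noise level), which I'll accept. Next, move over the guard to the plunger with the fingers shut.

Careful with the scale: turns go in shares of pi/2 rad. That gives: -0.61 rad / 1.5708 = -0.3883.

Call:
steer_hand(segments=[{"jaw": 0,"xyz": [0.03,0,-0.045]},{"jaw": 0,"xyz": [0.069,0,-0.098],"rotvec": [0,-0.0382,0]},{"jaw": 0,"xyz": [0.11,-0.005,-0.075],"rotvec": [0,-0.1146,0]},{"jaw": 0,"xyz": [0.16,-0.014,-0.04],"rotvec": [0,-0.191,0]},{"jaw": 0,"xyz": [0.21,-0.023,-0.005],"rotvec": [0,-0.2674,0]},{"jaw": 0,"xyz": [0.265,-0.033,0.03],"rotvec": [0,-0.331,0]},{"jaw": 0,"xyz": [0.305,-0.04,0.058],"rotvec": [0,-0.3756,0]},{"jaw": 0,"xyz": [0.318,-0.0427,0.068],"rotvec": [0,-0.3883,0]}])

```text
time_s: 17.55
tool_pos: [0.4961, 0.1729, 0.4232]
eef_rot: [-1.95, -2.463, 0.001]
contact_force: [-0.3, -0.7, 0.5]
gripper_width: 0.0005
grasp_force: 0.0
```

Call:
steer_hand(segments=[{"jaw": 0},{"jaw": 0}])

```text
time_s: 17.8
tool_pos: [0.499, 0.1655, 0.4235]
eef_rot: [1.963, 2.452, -0.001]
contact_force: [0.1, -0.3, 0.7]
gripper_width: 0.0003
grasp_force: 0.0
```

Create p.py:
```python
from h import *
from workcell import env
s=env.state(); p=W(V,[0,.085,.143]); U=R.from_rotvec([0,0,V[2]]).as_matrix()
y=U@np.array([1.,0,0]); z=np.array([0,0,-1.]); Rx=np.column_stack([np.cross(y,z),y,z])
print(s["tool_pos"],s["joints"].round(2)); print(rel(p+[0,0,.03],Rx,s))
```

```bash
python3 p.py;  python3 - <<'E'
from workcell import env
import cv2,pickle
c=env.camera("wrist"); pickle.dump(c,open("w4.pkl","wb")); cv2.imwrite("pics/w4.png",cv2.resize(c["img"][:,:,::-1],(800,600),interpolation=cv2.INTER_CUBIC))
E
```

```text
[0.49903855 0.16554328 0.42347572] [-0.91  0.17  0.61  1.5  -0.1   1.5  -0.09]
(array([ 2.400e-03, -2.000e-04,  2.505e-01]), array([-0.0003,  0.0009, -0.0011]))
```

View pics/w4.png

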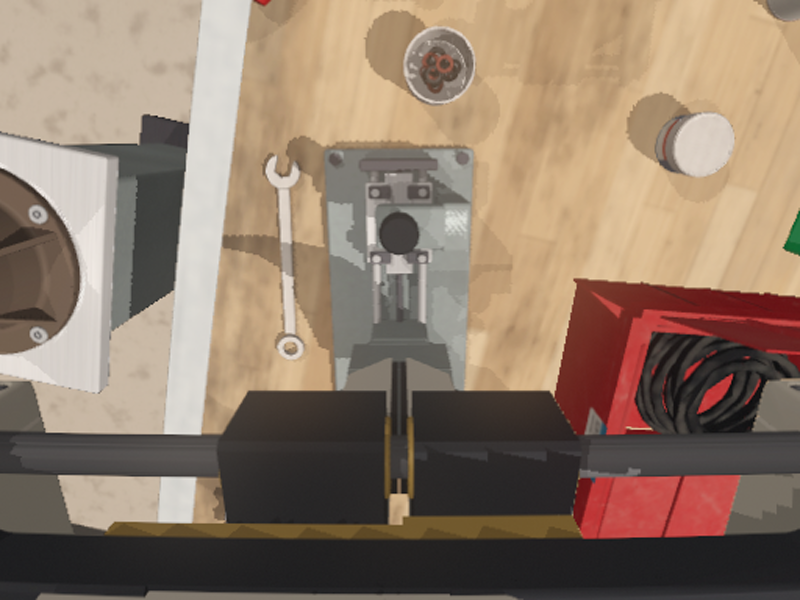

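The plunger head is at about (399,233), close to the fingers' line in x, and the cup and spanner are undisturbed. I'll check this against the model's projection.

Run:
```python
from h import *
import pickle
c=pickle.load(open("w4.pkl","rb")); K=c["intrinsics"]; cam=((K[0,0],K[0,2],K[1,2]),c["k1"],c["eye"],c["orientation"])
print((proj(cam,W(V,[0,.085,.143]))+.5)*1.5625)
```

```text
[400.51889575 237.12526216]
```

Call:
steer_hand(segments=[{"jaw": 0,"xyz": [0,0,0.05]},{"jaw": 0,"xyz": [0.001,0,0.11]},{"jaw": 0,"xyz": [0.0024,0,0.17]},{"jaw": 0,"xyz": [0.0024,0,0.21]},{"jaw": 0,"xyz": [0.0024,0,0.235]},{"jaw": 0,"xyz": [0.0024,0,0.25]},{"jaw": 0,"xyz": [0.0024,0,0.25]},{"jaw": 0,"xyz": [0.0024,0,0.25]}])

```text
time_s: 18.85
tool_pos: [0.4993, 0.1685, 0.1746]
eef_rot: [1.963, 2.452, 0.002]
contact_force: [1.6, -0.8, 0.4]
gripper_width: 0.0004
grasp_force: 0.0
```

```bash
python3 p.py
```

```text
[0.49928554 0.16853905 0.17460693] [-0.85  0.35  0.55  1.91 -0.23  0.94  0.03]
(array([-0.0007, -0.0011,  0.0016]), array([ 0.0015,  0.0003, -0.001 ]))
```

Call:
steer_hand(segments=[{"jaw": 0,"xyz": [0,-0.001,0.015]},{"jaw": 0,"xyz": [0,-0.001,0.03]},{"jaw": 0,"xyz": [0,-0.001,0.036]},{"jaw": 0,"xyz": [0,-0.001,0.041]},{"jaw": 0,"xyz": [0,-0.001,0.044]},{"jaw": 0,"xyz": [0,-0.001,0.046]},{"jaw": 0,"xyz": [0,-0.001,0.046]}])

```text
time_s: 19.73
tool_pos: [0.4971, 0.1686, 0.1276]
eef_rot: [-1.962, -2.453, 0.001]
contact_force: [-3.1, 0.9, 5.0]
gripper_width: 0.0002
grasp_force: 2.5
```

Call:
steer_hand(segments=[{"jaw": 0,"xyz": [0,0,0.0015]},{"jaw": 0,"xyz": [0,0,0.0015]},{"jaw": 0,"xyz": [0,0,0.0015]}])

```text
time_s: 20.1
tool_pos: [0.4973, 0.1687, 0.1272]
eef_rot: [-1.962, -2.453, -0.0]
contact_force: [-7.7, -1.0, 17.8]
gripper_width: 0.0005
grasp_force: 9.1
```

Force has jumped from 5 N to 18 N at z=0.127, so the plunger is on its stop. I'll hold, then lift.

Call:
steer_hand(segments=[{"jaw": 0,"xyz": [0,0,0.0003]},{"jaw": 0,"xyz": [0,0,0.0003]},{"jaw": 0,"xyz": [0,0,0.0003]},{"jaw": 0,"xyz": [0,0,0.0003]},{"jaw": 0,"xyz": [0,0,0.0003]},{"jaw": 0,"xyz": [0,0,0.0003]},{"jaw": 0,"xyz": [0,0,0.0003]},{"jaw": 0,"xyz": [0,0,0.0003]}])

```text
time_s: 21.1
tool_pos: [0.4973, 0.1687, 0.1271]
eef_rot: [-1.962, -2.453, -0.001]
contact_force: [-8.8, -0.2, 21.2]
gripper_width: 0.0
grasp_force: 10.8
```

Call:
steer_hand(segments=[{"jaw": 0,"xyz": [0,0,-0.008]},{"jaw": 0,"xyz": [0,0,-0.018]},{"jaw": 0,"xyz": [0,0,-0.04]},{"jaw": 0,"xyz": [0,0,-0.09]},{"jaw": 0,"xyz": [0,0,-0.15]},{"jaw": 0,"xyz": [0,0,-0.2]},{"jaw": 0,"xyz": [0,0,-0.25]},{"jaw": 0,"xyz": [0,0,-0.3]}])

```text
time_s: 22.1
tool_pos: [0.4974, 0.1682, 0.4278]
eef_rot: [1.963, 2.452, 0.0]
contact_force: [0.9, 0.9, 0.1]
gripper_width: 0.0006
grasp_force: 0.0
```

Call:
steer_hand(segments=[{"jaw": 0},{"jaw": 0},{"jaw": 0},{"jaw": 0}])

```text
time_s: 22.6
tool_pos: [0.4971, 0.1686, 0.4249]
eef_rot: [-1.963, -2.453, 0.003]
contact_force: [0.1, 0.2, -0.4]
gripper_width: 0.0002
grasp_force: 0.0
```

Run:
```python
from workcell import env
import cv2,numpy as np
a=env.camera("scene")["img"][:,:,::-1][148:268,212:340]; b=env.camera("wrist")["img"][:,:,::-1][40:250,150:320]
cv2.imwrite("pics/f.png",np.hstack([cv2.resize(a,(400,375),interpolation=cv2.INTER_CUBIC),cv2.resize(b,(304,375))]))
```

```text
(no output)
```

View pics/f.png

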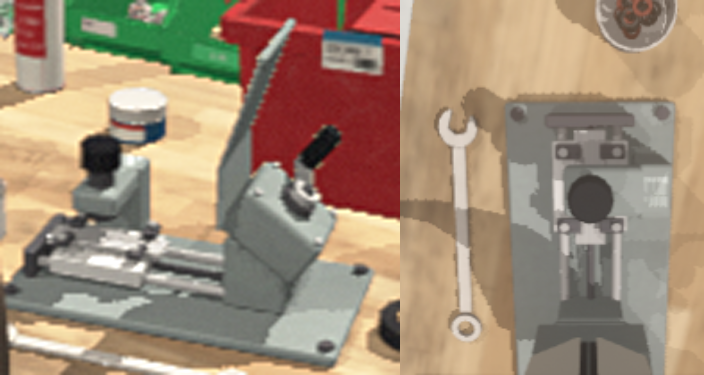

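The plunger is back up at (100,155), the crank handle is where it began at (318,145), and the spanner, cup and tape are unmoved. The robot is clear, so I'll hand in.

```bash
python3 -c "
from workcell import env
print(env.hand_in())"
```

```text
the job is handed in; nothing more can be done
None
```

I turned the crank three full turns clockwise, leaving the handle about 0.025 rad (1.4°) short of its start by the camera. I then pressed the plunger onto its stop, held it there for about a second and let it back up, with the cup, tape and spanner left alone, and handed the job in at about 23 s; no verdict came back.

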